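# Index the lens-bonding table to its next hole

## Robot

A 6-joint arm with a two-finger parallel gripper is mounted at the origin on a cart in front of the work surface, level with it; the furniture and walls round the work are solid. World frame = base frame: x ahead of the robot, y to its left, z up, the work surface at z = 0. Lengths are in mm, angles in rad, forces in N, time in s.
With the tool pointing down it reaches from about 300 to 750 mm from the base axis. Payload 8.5 kg.
Tool frame: the origin (TCP) lies midway between the tips of the shut fingers; the grasp point (between the pads) lies 19 mm behind it; z points along the fingers, y is the direction in which the jaws open and shut (so a half turn about z gives the same grasp; the last joint's range is limited). The gripper opens to 85 mm and grips with 20 to 120 N. Pads are 22 mm wide; open, the fingers measure 114 mm over their backs; the gripper's body (76 mm by 85 mm) begins 54 mm behind the grasp point. The pads swing forward as they close: fully open they stand 13 mm farther back than shut.
Start: joints at [1.101, 0.381, 1.297, -0, 1.464, -0.215], TCP at [138.621, 532.226, 231.322] pointing down, gripper open.
Joint ranges: [-3.11, 3.11], [-0.89, 2.33], [0.22, 2.48], [-1.42, 4.56], [0.17, 2.85], [-2.88, 2.88]. Speed limits (rad/s): [2.39, 2.39, 3.14, 3.14, 3.14, 3.14].

## Interface

Orientations are given as a rotation vector (axis times angle).
In Python, from workcell import manip gives the robot as it stands.
- The arm moves only by the tool arm_command, never from a script. Its argument "steps" is a list that holds one entry, the list of rows, each a list of 7 numbers: the turn, a rotation vector about the tool's x, y, z in rad, then the shift along the tool's x, y, z in mm, then the opening, from 0 (shut) to 1 (fully open). In form: [[[rx, ry, rz, dx, dy, dz, grip], ...]]. A call has 1 to 20 rows; each row shifts and turns the commanded pose from where the row before left it, along the tool's axes as they then stand; what a row does not reach is not made up. A row lasts 1/10 s, in which the tool goes at most 50 mm and 8.59 degrees, less where a joint would pass 70% of its speed; a pose out of reach is approached as far as the arm can. A call with a gripper value outside its range is refused whole. The fingers move at their own pace and stop on an object; "newtons" is the grip in N (left out, the last holds). Time passes only in rows, so rows that do not move let the fingers close. It gives the time, the measured TCP pose, the force and the opening at its end, in the units of the state.
- manip.sense(): the state, without advancing time (a new reading comes with each control period).
- manip.capture(name): name is "scene" or "top" or "wrist"; returns a dict with "pixels" (480x640x3 uint8, blue, green, red), "depth" (480x640 float32, mm along the optical axis (not along the pixel's ray), 0 where there is no reading), "fx", "fy", "cx", "cy" (pixels), "k1" (the pictures are not rectified: a ray, as slopes to the right and down, at radius r is drawn at 1 + k1 r^2 times it, then the intrinsics apply), "rvec" (rotation vector, rad) and "tvec" (3), from world to camera coordinates, as OpenCV has them. Camera axes: x right, y down, z forward; pixel columns grow to the right and rows downward; lengths in mm; the calibration is good to about 2 mm. A picture is of the moment at which its call begins.
- manip.hand_in(): hands the job in, once; it reports no verdict.
The state is a dict: "time_s": time; "joints": joint angles; "joint_velocities": joint speeds; "effort": joint torques, N m; "tool_pos": TCP position; "tcp_rot": TCP orientation; "force": force on the tool from outside, world axes, zero at the start; "torque": the same for the moment, N m; "finger_gap": finger opening in mm.
Only numpy, scipy, OpenCV 4.12 (cv2) and the standard library are available. Lean on these libraries where they do the work, as an engineer would, in place of code of your own. Each camera call takes 0.05 s, during which the arm holds its last target.

## Task

Bring the next lens cell under the dispensing needle: with the fingertips, gently press the red dished index plunger down until the table is free, turn the table clockwise (seen from above) to the very next hole, and let the plunger spring fully up so that its pin locks the table there. Only press and push: nothing is gripped or lifted, the loose lens cells stay seated in their nests, and the loose things round the fixture stay where they are.

Things in the scene. Friction and masses are not known exactly. Their poses are not given: they have to be found in the camera images.
- index_fixture: Hand-indexed rotary table, fixed to the bench. Origin on the bench under the turning axis; +y towards the dispenser post, z up. Grey foot 200 mm across; fixed steel index plate 196 mm across, top at 62 mm, with six brass-ringed holes 60 deg apart, 85 mm from the axis; above it the turning aluminium table, 143 mm across, top at 78 mm. Plunger at own (59, -102) mm at the start, (-59, -102) mm in the next hole.
- table_axis (a point): Fixed point on the vertical turning axis at the height of the table's top, 78 mm above the bench.
- table_top (a point): The same point, but its frame turns with the table. Lens cells stand 45 mm from it, undersides at its z = 0.
- needle_tip (a point): End of the dispensing needle, fixed, 102 mm above the bench and 45 mm from the axis; cells pass 6 mm below it. The amber barrel above it (33 mm across) reaches up to 229 mm and hangs on an arm from a 12 mm post 124 mm from the axis, 200 mm high.
- plunger_pad (a point): Centre of the flat floor of the plunger's red dish, 125.5 mm above the bench when up. Floor 51 mm across, rim round it 4 mm thick and 6 mm high (59 mm across outside), open upward. 118 mm from the axis on a bracket of the table. Pressing the floor down slides the plunger; pushing on the rim, or dragging by friction, turns the table (small fingertips may lag a few mm in the dish).
- plunger (a joint): How far the plunger is pressed down, m: 0 fully up, 0.024 bottom stop. Sprung: 4 N to start, 9 N near the stop. Its foot under the fixed plate carries a 10 mm round-ended pin pointing up into a 12 mm hole, which blocks the table until about 0.013 is pressed. Let go between holes, the pin rides under the plate (plunger stays at 0.013) until within about 2 deg of a hole; there it springs up and locks.
- turntable (a joint): Angle of the table, rad, growing CLOCKWISE seen from above: 0 = the hole it starts in, 1.047 = next hole clockwise, where lens_cell_1 stands under the needle. Light drag (about 1 N at the plunger) when the pin is clear; about 0.01 rad of play when locked; stays where it is left.
- lens_cell_0: Loose lens cell, under the needle at the start: black ring 30 mm across, 16 mm high, with a glass lens on top, 30 g. Origin at the centre of its underside. Stands on the table 45 mm from the axis between three 6 mm high dowels. Not to be unseated.
- lens_cell_1: Loose lens cell, 60 deg counter-clockwise of cell 0, seen from above: black ring 30 mm across, 16 mm high, with a glass lens on top, 30 g. Origin at the centre of its underside. Stands on the table 45 mm from the axis between three 6 mm high dowels. Not to be unseated.
- lens_cell_2: Loose lens cell, 120 deg counter-clockwise of cell 0: black ring 30 mm across, 16 mm high, with a glass lens on top, 30 g. Origin at the centre of its underside. Stands on the table 45 mm from the axis between three 6 mm high dowels. Not to be unseated.
- lens_cell_3: Loose lens cell, opposite cell 0: black ring 30 mm across, 16 mm high, with a glass lens on top, 30 g. Origin at the centre of its underside. Stands on the table 45 mm from the axis between three 6 mm high dowels. Not to be unseated.
- lens_cell_4: Loose lens cell, 120 deg clockwise of cell 0: black ring 30 mm across, 16 mm high, with a glass lens on top, 30 g. Origin at the centre of its underside. Stands on the table 45 mm from the axis between three 6 mm high dowels. Not to be unseated.
- lens_cell_5: Loose lens cell, 60 deg clockwise of cell 0: black ring 30 mm across, 16 mm high, with a glass lens on top, 30 g. Origin at the centre of its underside. Stands on the table 45 mm from the axis between three 6 mm high dowels. Not to be unseated.
- bottle_primer: Loose bystander near the fixture: amber dropper bottle with a black tip, 34 mm across, 88 mm high; origin at its underside.
- tape_roll: Loose bystander: white tape roll, 52 mm across, 18 mm high, lying flat; origin at its underside.
- caliper: Loose bystander: digital caliper, 156 mm long, 12 mm high, lying flat; origin at its underside.
- foam_block_1: Loose bystander: black foam block, 30x40x7 mm, lying flat; origin at its underside.
- pen_blue: Loose bystander: white pen with a blue cap, 138 mm long, 12 mm thick; origin at its underside.

How it is judged (in metres and radians):
On the way, in this order (a step that is already met when the one before it is completed fails the run):
1. the plunger is pressed until its pin is clear, the table still at its first hole (value of joint plunger above 0.012 m and value of joint turntable between -0.1 and 0.1 rad), for 0.05 s.
2. the table is turned clockwise to the next hole (value of joint turntable between 0.98 and 1.115 rad), for 0.1 s.
At the end, for the whole second after the job is handed in: The table stands still at the next hole clockwise (1.047 rad, within 0.025), the plunger is up within 2 mm with its pin in the hole, all lens cells are seated (within 5 mm of height and circle), bystanders within 15 mm of their places (value of joint turntable between 1.022 and 1.072 rad and velocity of joint turntable between -0.03 and 0.03 rad/s and value of joint plunger below 0.002 m and not (z of any of lens_cell_0, lens_cell_1, lens_cell_2, lens_cell_3, lens_cell_4, lens_cell_5 in the frame of table_top above 0.005 m or horizontal distance between any of lens_cell_0, lens_cell_1, lens_cell_2, lens_cell_3, lens_cell_4, lens_cell_5 and table_top above 0.05 m or distance of any of bottle_primer, tape_roll, caliper, foam_block_1, pen_blue from where it was at the start of the episode above 0.015 m)); the robot touches nothing.
It fails at once if a lens cell was lifted or unseated (z of any of lens_cell_0, lens_cell_1, lens_cell_2, lens_cell_3, lens_cell_4, lens_cell_5 in the frame of table_top above 0.005 m or horizontal distance between any of lens_cell_0, lens_cell_1, lens_cell_2, lens_cell_3, lens_cell_4, lens_cell_5 and table_top above 0.05 m).
It fails at once if the table was turned the wrong way (more than 0.15 rad counter-clockwise) (value of joint turntable below -0.15 rad).
It fails at once if the table was turned well past the next hole (by more than 0.35 rad) (value of joint turntable above 1.4 rad).
It fails at once if the fixture was pressed, shoved or pinched with more than 50 N (contact force between the fingers and index_fixture above 50 N).
It fails at once if a bystander was moved more than 15 mm (distance of any of bottle_primer, tape_roll, caliper, foam_block_1, pen_blue from where it was at the start of the episode above 0.015 m).
It also fails if it takes over 35 s, if anything falls off the work surface, if the arm or the gripper's body presses on something with over 40 N, if the wrist force passes 120 N, or if a joint passes its speed limit or range.

## Working session

There is one attempt and no reset: what is moved stays moved. The work goes in short steps, Python scripts to look and compute and a tool call to move; the robot and the scene stay as the last step left them, time stands still between calls to the robot, and variables do not carry over. Pictures are saved under pics/ and viewed, and the job is handed in when it is done.

Besides the shell and the picture viewer there is one more tool, called after "Request:" as name([rows], argument=value, ...), one row to a line, values as JSON. arm_command: Moves the arm, as the interface text tells. Its arguments: {"type":"object","properties":{"steps":{"type":"array","items":{"type":"array","items":{"type":"array","items":{"type":"number"}}}},"newtons":{"type":"number"}},"required":["steps"]}

```bash
ls; mkdir -p pics; python3 - <<'E'
from workcell import manip
import cv2,numpy as np
print(manip.sense())
for n in ["scene","top"]:
    c=manip.capture(n); cv2.imwrite(f"pics/{n}0.png",c["pixels"]); np.save(f"pics/{n}0.npy",c,allow_pickle=True)
    print(n,c["fx"],c["fy"],c["cx"],c["cy"],c["k1"],c["rvec"],c["tvec"])
E
```

```text
pics
{'time_s': 0.0, 'joints': array([ 1.10069354e+00,  3.81187550e-01,  1.29827497e+00,  9.03161515e-06,
        1.46359629e+00, -2.15340560e-01]), 'joint_velocities': array([-0.00109586,  0.00084499,  0.00103023,  0.00139472, -0.00020675,
        0.00263424]), 'effort': array([-3.62285173e-04, -4.48466241e+01, -2.31272453e+01, -1.99880055e-04,
        4.80433664e-03,  3.30187402e-05]), 'tool_pos': array([138.4916012 , 531.96981698, 230.71152364]), 'tcp_rot': array([-3.9903599e-01, -3.1156414e+00,  2.1640169e-03]), 'force': array([ 0.69230147,  0.2538766 , -0.2495135 ]), 'torque': array([-0.01554686,  0.00519661, -0.01418891]), 'finger_gap': 85.37077728094113}
scene 573.2567199468554 573.2567199468554 320.0711103078068 251.26118274592503 -0.05589234747291462 [ 0.64403458 -2.43484565  1.35924367] [ 433.12698413  198.71819603 1348.42739105]
top 620.2243272844702 620.2243272844702 305.88731356818687 235.82825237056662 -0.1821540176234032 [ 2.21819136 -2.17181735  0.06814104] [ -26.05236539  500.15930908 1615.98873086]
```

View pics/scene0.png

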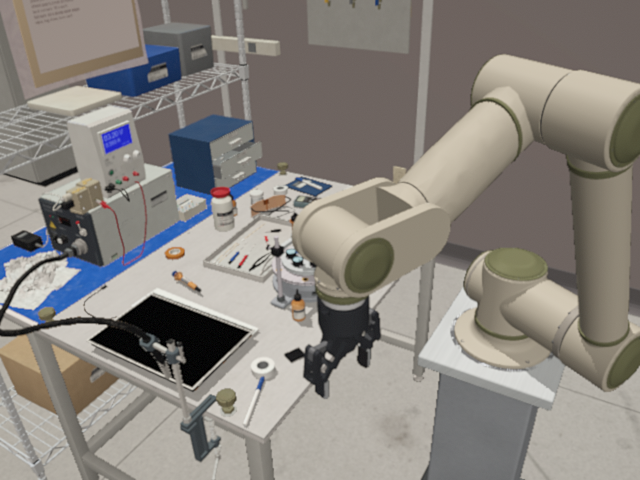

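View pics/top0.png

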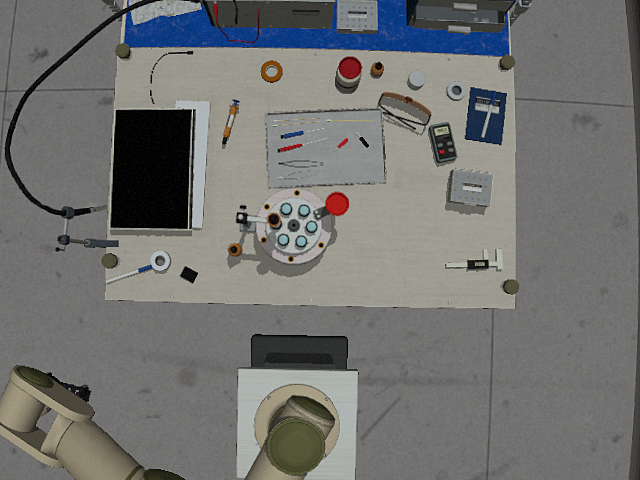

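The top view shows the fixture at about (293,226), the red dish at (337,204), the amber barrel at (273,219) and the post at (243,215). The bottle is at (235,250), and the caliper and tape are far off. Next I'll measure the positions.

```bash
cat > h.py <<'E'
import numpy as np, cv2
def cam(c):
    R=cv2.Rodrigues(np.array(c["rvec"],float))[0]; return R,np.array(c["tvec"],float).reshape(3)
def px2ray(c,u,v):
    x=(u-c["cx"])/c["fx"]; y=(v-c["cy"])/c["fy"]
    d=cv2.undistortPoints(np.array([[[u,v]]],float),np.array([[c["fx"],0,c["cx"]],[0,c["fy"],c["cy"]],[0,0,1]]),np.array([c["k1"],0,0,0.]))[0,0]
    return np.array([d[0],d[1],1.])
def at_z(c,u,v,z):
    R,t=cam(c); o=-R.T@t; d=R.T@px2ray(c,u,v); return o+d*(z-o[2])/d[2]
def at_depth(c,u,v,dep):
    R,t=cam(c); return R.T@(px2ray(c,u,v)*dep-t)
def proj(c,P):
    R,t=cam(c); p=np.asarray(P,float)@R.T+t
    s=p[...,:2]/p[...,2:]; r2=(s**2).sum(-1,keepdims=True); s=s*(1+c["k1"]*r2)
    return s*[c["fx"],c["fy"]]+[c["cx"],c["cy"]]
E
cat > m.py <<'E'
from h import *
import sys
c=np.load("pics/top0.npy",allow_pickle=True).item()
p=c["pixels"].astype(int); b,g,r=p[...,0],p[...,1],p[...,2]
m=((r>120)&(g<70)&(b<70)); m[:, :310]=0; m[:,370:]=0; m[:180]=0; m[230:]=0
v,u=np.nonzero(m); print(len(u),u.mean(),v.mean(),u.min(),u.max(),v.min(),v.max())
for z in (125.5,131.5):print(at_z(c,u.mean(),v.mean(),z))
d=c["depth"][v,u]; P=np.array([at_depth(c,a,bb,dd) for a,bb,dd in zip(u,v,d)]); print(np.median(P,0),P[:,2].min(),P[:,2].max())
img=c["pixels"][170:290,210:370]; cv2.imwrite("pics/crop.png",cv2.resize(img,None,fx=5,fy=5,interpolation=cv2.INTER_CUBIC))
E
python3 m.py
```

```text
399 336.671679197995 203.9248120300752 326 348 192 215
[574.43958027 -89.00202972 125.5       ]
[573.78073558 -88.68117559 131.5       ]
[574.15030088 -89.37322987 126.69742014] 2.0611953795408176 140.71208251896934
```

View pics/crop.png

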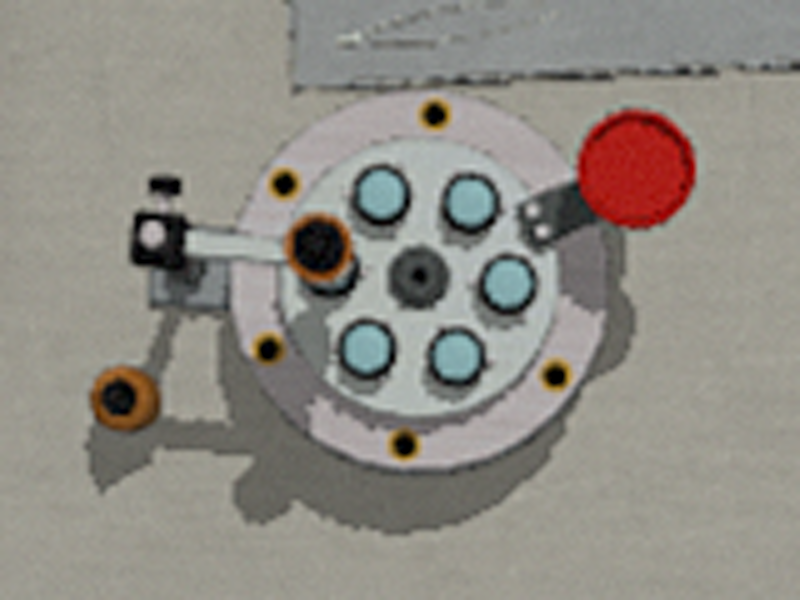

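```bash
cat > m2.py <<'E'
from h import *
from scipy.optimize import least_squares
c=np.load("pics/top0.npy",allow_pickle=True).item()
f=lambda x,y:(210+(x+.5)/5-.5,170+(y+.5)/5-.5)
H=np.array([at_z(c,*f(*q),62) for q in [(434,114),(284,184),(268,349),(403,445),(555,375)]])
C=np.array([at_z(c,*f(*q),94) for q in [(382,193),(470,201),(508,284),(457,355),(366,348)]])
# own angles: pin hole of plunger at start own atan2(-102,59) = -60; holes ccw in own
hol=np.radians([0,60,120,180,240])   # (434,114) up = own +x
cel=np.radians([30,-30,-90,-150,150])
def res(p,withc=True):
    out=[]
    for P,a,R in ((H,hol,85),(C,cel,45)):
        out.append((P[:,0]-p[0]-R*np.cos(a+p[2])));out.append(P[:,1]-p[1]-R*np.sin(a+p[2]))
    return np.concatenate(out)
s=least_squares(res,[520,-10,0]); print(s.x,np.degrees(s.x[2])); print(s.fun.round(1))
x,y,t=s.x
for o in [(59,-102),(-59,-102),(0,124),(0,-118)]:
    print(o,x+o[0]*np.cos(t)-o[1]*np.sin(t),y+o[0]*np.sin(t)+o[1]*np.cos(t))
print("bottle",at_z(c,*f(120,398),88),"needle barrel",at_z(c,*f(320,246),229))
E
python3 m2.py
```

```text
[ 5.23793053e+02  1.70467447e+01 -7.05759753e-02] -4.043705520433172
[ 0.3 -0.2 -0.2 -0.   0.1  0.3 -0.1 -0.   0.4  0.1  0.1  0.2 -0.7  0.5
 -0.1 -0.6  0.1 -0.1 -0.5  0.2]
(59, -102) 575.4534004325727 -88.8598579500613
(-59, -102) 457.7471555992906 -80.53880469657011
(0, 124) 532.5372105183809 140.73805284890267
(0, -118) 515.4719996086786 -100.65950011426922
bottle [458.91089227 165.64086531  88.        ] needle barrel [525.78276575  60.12986625 229.        ]
```

```bash
cat > k.py <<'E'
from h import *
from workcell import manip
import sys
s=manip.sense(); R=cv2.Rodrigues(s["tcp_rot"])[0]
print("t",s["time_s"],"pos",s["tool_pos"].round(1),"F",s["force"].round(1),"gap",s["finger_gap"],"j",s["joints"].round(2)); print(R.round(4))
if len(sys.argv)>1:
    g=np.array(eval(sys.argv[1]),float); d=R.T@(g-s["tool_pos"]); print("tool-frame delta",d.round(1))
E
python3 k.py "(575.4,-88.9,s['tool_pos'][2])"
```

```text
t 0.1 pos [138.5 532.  230.8] F [ 0.1 -0.7  0.1] gap 85.3622050276351 j [ 1.1   0.38  1.3   0.    1.46 -0.22]
[[-9.677e-01  2.521e-01 -6.000e-04]
 [ 2.521e-01  9.677e-01 -1.200e-03]
 [ 3.000e-04 -1.300e-03 -1.000e+00]]
tool-frame delta [-5.793e+02 -4.907e+02  5.000e-01]
```

Request:
arm_command([
  [[0, 0, -0.085, 0, 0, -27, 0], [0, 0, -0.085, 0, 0, -27, 0], [0, 0, -0.085, 0, 0, -27, 0], [0, 0, 0, -20.8, -29.6, 0, 0], [0, 0, 0, -20.8, -29.6, 0, 0], [0, 0, 0, -20.8, -29.6, 0, 0], [0, 0, 0, -20.8, -29.6, 0, 0], [0, 0, 0, -20.8, -29.6, 0, 0], [0, 0, 0, -20.8, -29.6, 0, 0], [0, 0, 0, -20.8, -29.6, 0, 0], [0, 0, 0, -20.8, -29.6, 0, 0], [0, 0, 0, -20.8, -29.6, 0, 0], [0, 0, 0, -20.8, -29.6, 0, 0]],
])

```text
time_s: 1.4
tool_pos: [347.1, 234.9, 312.2]
tcp_rot: [0.0, -3.141, 0.0]
force: [0.6, 0.4, -0.7]
finger_gap: -0.2
```

Request:
arm_command([
  [[0, 0, 0, -20.8, -29.5, 0, 0], [0, 0, 0, -20.8, -29.5, 0, 0], [0, 0, 0, -20.8, -29.5, 0, 0], [0, 0, 0, -20.8, -29.5, 0, 0], [0, 0, 0, -20.8, -29.5, 0, 0], [0, 0, 0, -20.8, -29.5, 0, 0], [0, 0, 0, -20.8, -29.5, 0, 0], [0, 0, 0, -20.8, -29.5, 0, 0], [0, 0, 0, -20.8, -29.5, 0, 0], [0, 0, 0, -20.8, -29.5, 0, 0], [0, 0, 0, -20.8, -29.5, 0, 0], [0, 0, 0, 0, 0, 30, 0], [0, 0, 0, 0, 0, 30, 0], [0, 0, 0, 0, 0, 30, 0], [0, 0, 0, 0, 0, 30, 0], [0, 0, 0, 0, 0, 20, 0], [0, 0, 0, 0, 0, 0, 0]],
])

```text
time_s: 3.1
tool_pos: [574.2, -87.7, 169.4]
tcp_rot: [0.0, -3.136, -0.003]
force: [-0.3, 0.3, -0.7]
finger_gap: -0.0
```

```bash
python3 k.py "(575.3,-88.9,s['tool_pos'][2])"; python3 - <<'E'
from workcell import manip
import cv2,numpy as np
for n in ["scene","top","wrist"]:
    c=manip.capture(n); np.save(f"pics/{n}1.npy",c,allow_pickle=True)
    p=c["pixels"]
    if n=="top": p=cv2.resize(p[130:290,210:410],None,fx=4,fy=4)
    if n=="scene": p=cv2.resize(p[180:360,180:420],None,fx=3.3,fy=3.3)
    cv2.imwrite(f"pics/{n}1.png",p)
E
```

```text
t 3.1 pos [574.2 -87.7 169.4] F [-0.3  0.3 -0.7] gap -0.03105326881318996 j [-0.36  0.49  1.31 -0.    1.35 -1.93]
[[-1.0e+00 -2.0e-04 -6.1e-03]
 [-2.0e-04  1.0e+00  2.2e-03]
 [ 6.1e-03  2.2e-03 -1.0e+00]]
tool-frame delta [-1.1 -1.2 -0. ]
```

View pics/top1.png

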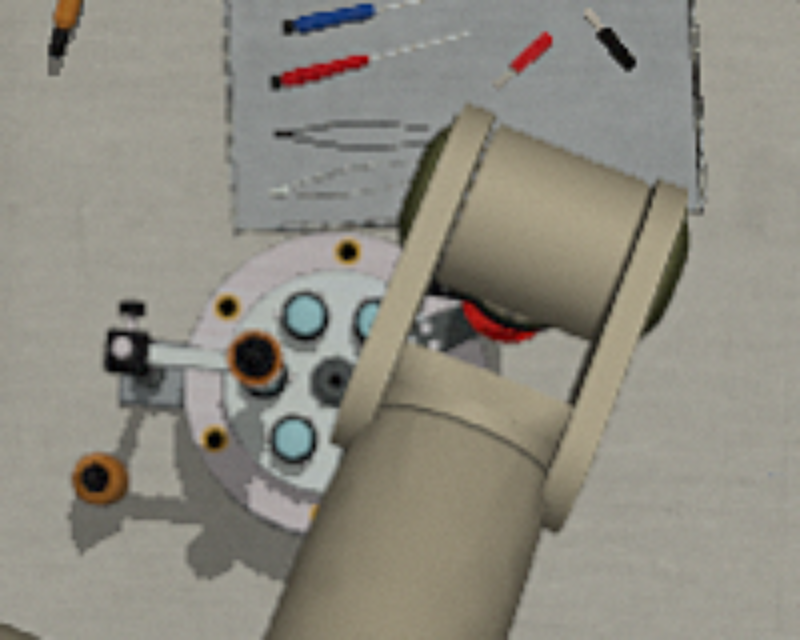

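View pics/wrist1.png

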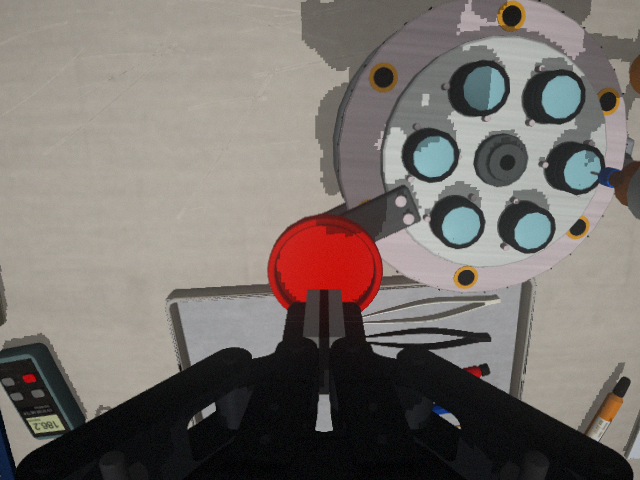

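View pics/scene1.png

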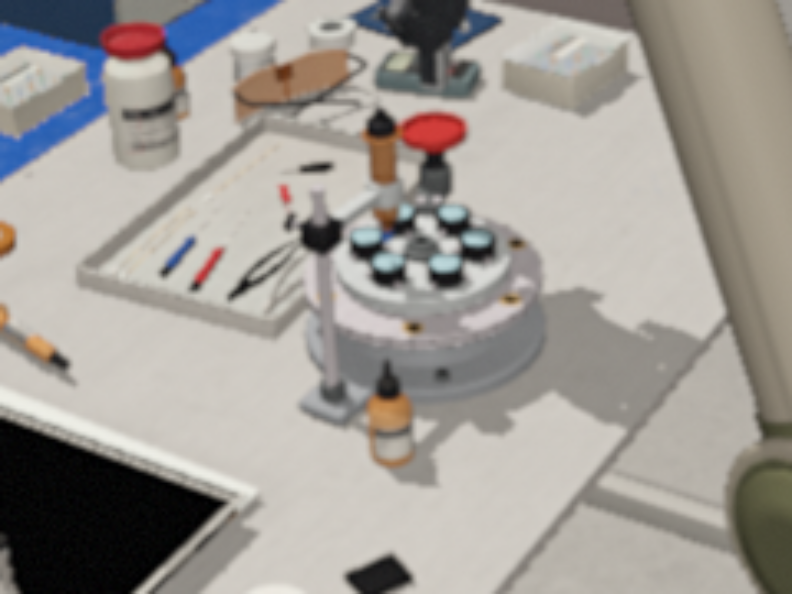

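The wrist view shows the dish centred near (326,268), with the shut fingers just in front of it along the image's lower side. I'll check the dish centre with this camera before pressing.

```bash
cat > w.py <<'E'
from h import *
import sys
c=np.load(sys.argv[1],allow_pickle=True).item()
z=float(sys.argv[2]) if len(sys.argv)>2 else 131.5
p=c["pixels"].astype(int); m=(p[...,2]>90)&(p[...,1]<60)&(p[...,0]<60)
n,l,st,ce=cv2.connectedComponentsWithStats(m.astype(np.uint8)); i=1+np.argmax(st[1:,4]); 
ct=max(cv2.findContours((l==i).astype(np.uint8),cv2.RETR_EXTERNAL,cv2.CHAIN_APPROX_NONE)[0],key=len)[:,0]
print(st[i])
hull=cv2.convexHull(ct)[:,0]
from scipy.optimize import least_squares
P=np.array([at_z(c,u,v,z)[:2] for u,v in hull])
s=least_squares(lambda q:np.hypot(P[:,0]-q[0],P[:,1]-q[1])-29.5,P.mean(0),loss="soft_l1"); print(s.x,np.abs(s.fun).mean(), np.abs(s.fun).max())
E
python3 w.py pics/wrist1.npy
```

```text
[ 268  216  115   96 7747]
[576.5062277  -87.30872008] 0.44076724274085854 0.8833007071141807
```

Request:
arm_command([
  [[0, 0, 0, -1.6, -0.5, 10, 0], [0, 0, 0, 0, 0, 10, 0], [0, 0, 0, 0, 0, 10, 0], [0, 0, 0, 0, 0, 6, 0], [0, 0, 0, 0, 0, 4, 0], [0, 0, 0, 0, 0, 4, 0], [0, 0, 0, 0, 0, 3, 0], [0, 0, 0, 0, 0, 3, 0], [0, 0, 0, 0, 0, 0, 0]],
])

```text
time_s: 4.15
tool_pos: [577.3, -88.7, 122.6]
tcp_rot: [-0.0, 3.141, -0.0]
force: [-1.8, -0.2, 5.6]
finger_gap: 0.3
```

```bash
python3 k.py
```

```text
t 4.15 pos [577.3 -88.7 122.6] F [-1.8 -0.2  5.6] gap 0.2683515471334128 j [-0.36  0.54  1.37  0.    1.24 -1.93]
[[-1.e+00 -2.e-04  6.e-04]
 [-2.e-04  1.e+00 -2.e-04]
 [-6.e-04 -2.e-04 -1.e+00]]
```

Request:
arm_command([
  [[0, 0, 0, 0, 0, 3, 0], [0, 0, 0, 0, 0, 3, 0], [0, 0, 0, 0, 0, 3, 0], [0, 0, 0, 0, 0, 3, 0], [0, 0, 0, 0, 0, 3, 0], [0, 0, 0, 0, 0, 0, 0], [0, 0, 0, 0, 0, 0, 0]],
])

```text
time_s: 4.85
tool_pos: [577.4, -88.6, 108.2]
tcp_rot: [-0.001, 3.14, -0.001]
force: [-1.6, 0.9, 7.1]
finger_gap: 0.0
```

```bash
python3 k.py;  python3 - <<'E'
from workcell import manip
import cv2,numpy as np
for n in ["scene","wrist"]:
    c=manip.capture(n); np.save(f"pics/{n}2.npy",c,allow_pickle=True)
    p=c["pixels"]
    if n=="scene": p=cv2.resize(p[180:360,180:420],None,fx=3.3,fy=3.3)
    cv2.imwrite(f"pics/{n}2.png",p)
E
```

```text
t 4.85 pos [577.4 -88.6 108.2] F [-1.6  0.9  7.1] gap 0.03578491476306474 j [-0.35  0.55  1.39  0.    1.2  -1.93]
[[-1.0e+00 -4.0e-04  1.3e-03]
 [-4.0e-04  1.0e+00 -3.0e-04]
 [-1.3e-03 -3.0e-04 -1.0e+00]]
```

View pics/wrist2.png

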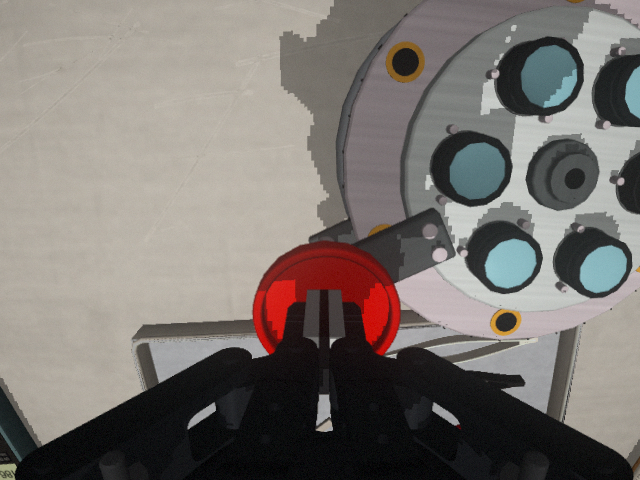

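View pics/scene2.png

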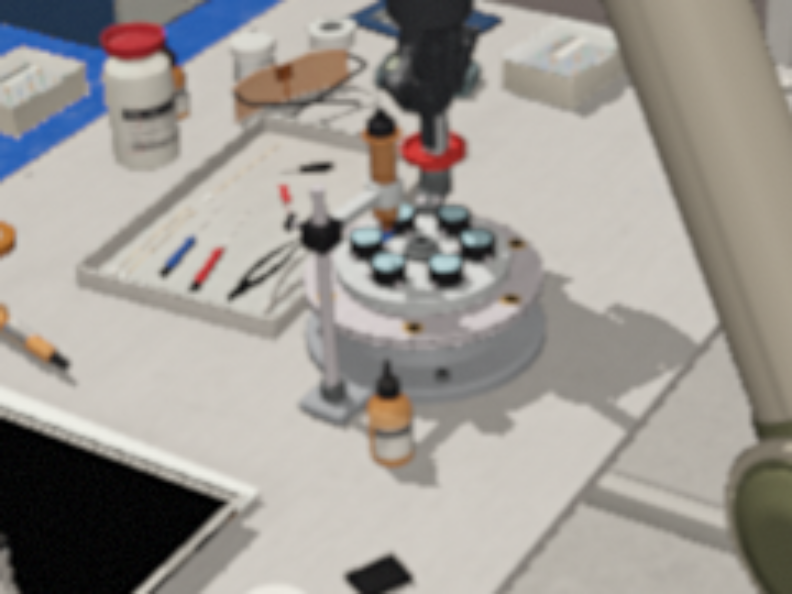

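```bash
cat > arc.py <<'E'
import numpy as np,sys
a0,a1,n=map(float,sys.argv[1:4]); n=int(n)
O=np.array([524.1,17.3]); a=np.radians(np.linspace(a0,a1,n+1)); P=O+118*np.c_[np.cos(a),np.sin(a)]
D=np.diff(P,axis=0)*[-1,1]
acc=np.zeros(2);out=[]
for k in range(n):
    r=np.round(D[:k+1].sum(0)-acc,1); acc+=r; out.append([0,0,0,float(r[0]),float(r[1]),0,0])
print(out,P[-1])
E
python3 arc.py -63.5 -99.5 18; python3 arc.py -99.5 -121.5 11
```

```text
[[0, 0, 0, 3.7, -1.8, 0, 0], [0, 0, 0, 3.8, -1.6, 0, 0], [0, 0, 0, 3.8, -1.5, 0, 0], [0, 0, 0, 3.9, -1.4, 0, 0], [0, 0, 0, 3.9, -1.2, 0, 0], [0, 0, 0, 4.0, -1.1, 0, 0], [0, 0, 0, 4.0, -1.0, 0, 0], [0, 0, 0, 4.0, -0.8, 0, 0], [0, 0, 0, 4.1, -0.7, 0, 0], [0, 0, 0, 4.1, -0.5, 0, 0], [0, 0, 0, 4.1, -0.4, 0, 0], [0, 0, 0, 4.1, -0.3, 0, 0], [0, 0, 0, 4.1, -0.1, 0, 0], [0, 0, 0, 4.1, 0.0, 0, 0], [0, 0, 0, 4.2, 0.2, 0, 0], [0, 0, 0, 4.1, 0.3, 0, 0], [0, 0, 0, 4.1, 0.5, 0, 0], [0, 0, 0, 4.0, 0.6, 0, 0]] [504.62438251 -99.08170098]
[[0, 0, 0, 4.0, 0.8, 0, 0], [0, 0, 0, 4.1, 0.8, 0, 0], [0, 0, 0, 4.0, 1.1, 0, 0], [0, 0, 0, 3.9, 1.1, 0, 0], [0, 0, 0, 3.9, 1.4, 0, 0], [0, 0, 0, 3.9, 1.4, 0, 0], [0, 0, 0, 3.8, 1.6, 0, 0], [0, 0, 0, 3.7, 1.7, 0, 0], [0, 0, 0, 3.7, 1.8, 0, 0], [0, 0, 0, 3.6, 2.0, 0, 0], [0, 0, 0, 3.6, 2.1, 0, 0]] [462.44516936 -83.31153939]
```

Request:
arm_command([
  [[0, 0, 0, 0, 0, 2, 0], [0, 0, 0, 3.7, -1.8, 0, 0], [0, 0, 0, 3.8, -1.6, 0, 0], [0, 0, 0, 3.8, -1.5, 0, 0], [0, 0, 0, 3.9, -1.4, 0, 0], [0, 0, 0, 3.9, -1.2, 0, 0], [0, 0, 0, 4.0, -1.1, 0, 0], [0, 0, 0, 4.0, -1.0, 0, 0], [0, 0, 0, 4.0, -0.8, 0, 0], [0, 0, 0, 0, 0, 0, 0]],
])

```text
time_s: 5.95
tool_pos: [546.5, -99.4, 106.6]
tcp_rot: [-0.0, 3.139, -0.002]
force: [-0.6, -0.2, 7.8]
finger_gap: 0.4
```

```bash
python3 k.py;  cat > pic.py <<'E'
from workcell import manip
import cv2,numpy as np,sys
i=sys.argv[1]
for n in sys.argv[2:]:
    c=manip.capture(n); np.save(f"pics/{n}{i}.npy",c,allow_pickle=True)
    p=c["pixels"]
    if n=="scene": p=cv2.resize(p[180:360,180:420],None,fx=3.3,fy=3.3)
    if n=="top": p=cv2.resize(p[170:290,210:370],None,fx=5,fy=5)
    cv2.imwrite(f"pics/{n}{i}.png",p)
E
python3 pic.py 3 scene wrist
```

```text
t 5.95 pos [546.5 -99.4 106.6] F [-0.6 -0.2  7.8] gap 0.4199614611586807 j [-0.39  0.51  1.47  0.    1.16 -1.96]
[[-1.     -0.      0.0027]
 [-0.      1.     -0.0011]
 [-0.0027 -0.0011 -1.    ]]
```

View pics/wrist3.png

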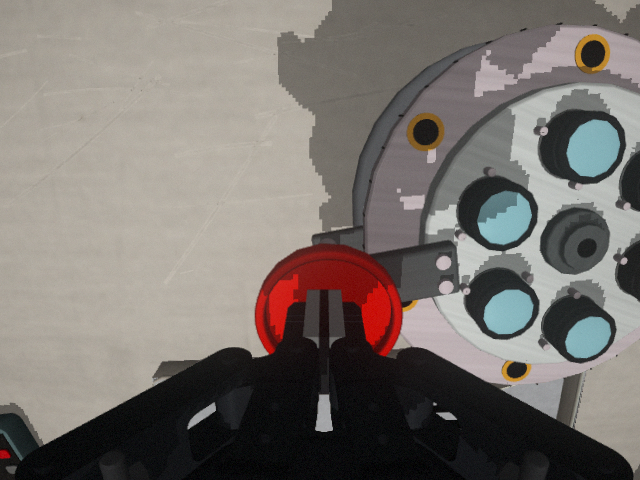

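The table turns with the fingertips: the dish is still under the tips at about (328,318) and the bracket has swung clockwise. I'll continue along the arc.

Request:
arm_command([
  [[0, 0, 0, 4.1, -0.7, 0, 0], [0, 0, 0, 4.1, -0.5, 0, 0], [0, 0, 0, 4.1, -0.4, 0, 0], [0, 0, 0, 4.1, -0.3, 0, 0], [0, 0, 0, 4.1, -0.1, 0, 0], [0, 0, 0, 4.1, 0, 0, 0], [0, 0, 0, 4.2, 0.2, 0, 0], [0, 0, 0, 4.1, 0.3, 0, 0], [0, 0, 0, 4.1, 0.5, 0, 0], [0, 0, 0, 4.0, 0.6, 0, 0], [0, 0, 0, 4.0, 0.8, 0, 0], [0, 0, 0, 4.1, 0.8, 0, 0], [0, 0, 0, 4.0, 1.1, 0, 0], [0, 0, 0, 3.9, 1.1, 0, 0], [0, 0, 0, 3.9, 1.4, 0, 0], [0, 0, 0, 3.9, 1.4, 0, 0], [0, 0, 0, 0, 0, 0, 0]],
])

```text
time_s: 7.75
tool_pos: [481.8, -93.2, 106.4]
tcp_rot: [-0.0, 3.139, -0.002]
force: [-0.7, -0.0, 8.0]
finger_gap: 0.1
```

```bash
python3 k.py; python3 pic.py 4 wrist; for i in 1 2 3 4; do python3 w.py pics/wrist$i.npy $([ $i = 1 ] && echo 131.5 || echo 113.5); done
```

```text
t 7.75 pos [481.8 -93.2 106.4] F [-0.7 -0.   8. ] gap 0.12860742094891808 j [-0.43  0.41  1.65 -0.    1.07 -2.  ]
[[-1.0e+00 -2.0e-04  2.6e-03]
 [-2.0e-04  1.0e+00 -1.4e-03]
 [-2.6e-03 -1.4e-03 -1.0e+00]]
[ 268  216  115   96 7747]
[576.5062277  -87.30872008] 0.44076724274085854 0.8833007071141807
[ 253  244  148  112 8435]
[576.49606245 -87.55683051] 0.3599065533487663 0.8257687589371621
[ 255  247  148  109 7974]
[546.43018203 -97.26226805] 0.6664135663636371 2.738104161070705
[ 252  257  147  100 6979]
[484.56611884 -92.87518352] 0.6689071730676728 1.6805250129391531
```

View pics/wrist4.png

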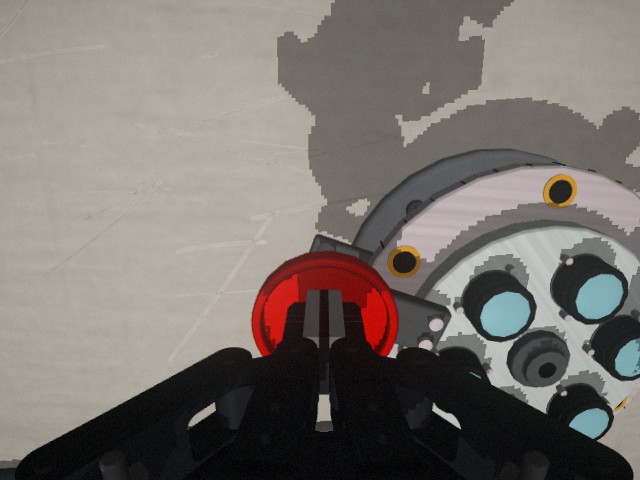

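```bash
python3 arc.py -111 -123 8
```

```text
[[0, 0, 0, 2.9, 1.1, 0, 0], [0, 0, 0, 2.8, 1.3, 0, 0], [0, 0, 0, 2.8, 1.3, 0, 0], [0, 0, 0, 2.8, 1.3, 0, 0], [0, 0, 0, 2.7, 1.5, 0, 0], [0, 0, 0, 2.7, 1.5, 0, 0], [0, 0, 0, 2.7, 1.6, 0, 0], [0, 0, 0, 2.6, 1.6, 0, 0]] [459.83259387 -81.66312702]
```

Request:
arm_command([
  [[0, 0, 0, 2.9, 1.1, 0, 0], [0, 0, 0, 2.8, 1.3, 0, 0], [0, 0, 0, 2.8, 1.3, 0, 0], [0, 0, 0, 2.8, 1.3, 0, 0], [0, 0, 0, 2.7, 1.5, 0, 0], [0, 0, 0, 2.7, 1.5, 0, 0], [0, 0, 0, 2.7, 1.6, 0, 0], [0, 0, 0, 2.6, 1.6, 0, 0], [0, 0, 0, 0, 0, 0, 0]],
])

```text
time_s: 8.7
tool_pos: [460.0, -82.0, 106.4]
tcp_rot: [-0.0, 3.139, -0.002]
force: [-0.6, 0.8, 8.6]
finger_gap: -0.1
```

```bash
python3 k.py; python3 pic.py 5 wrist top; python3 w.py pics/wrist5.npy 113
```

```text
t 8.7 pos [460.  -82.  106.4] F [-0.6  0.8  8.6] gap -0.08110195840317215 j [-0.43  0.38  1.72  0.    1.04 -2.  ]
[[-1.0e+00 -2.0e-04  2.9e-03]
 [-2.0e-04  1.0e+00 -1.3e-03]
 [-2.9e-03 -1.3e-03 -1.0e+00]]
[ 249  258  146   99 6657]
[463.95238483 -82.71833382] 0.6094952726000434 2.3504206921319373
```

View pics/wrist5.png

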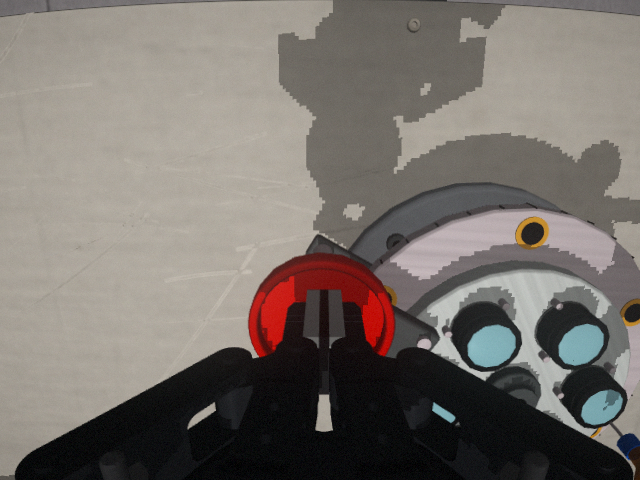

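View pics/top5.png

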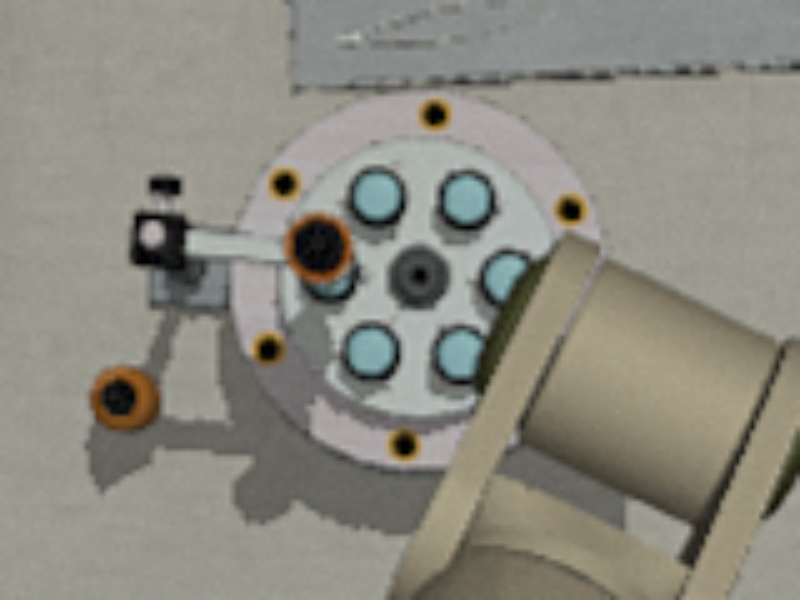

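Request:
arm_command([
  [[0, 0, 0, 0, 0, -3, 0], [0, 0, 0, 0, 0, -2, 0], [0, 0, 0, 0, 0, -1, 0], [0, 0, 0, 0, 0, 0, 0]],
])

```text
time_s: 9.2
tool_pos: [459.9, -82.0, 112.3]
tcp_rot: [-0.0, 3.139, -0.002]
force: [-0.3, 0.3, 7.2]
finger_gap: 0.0
```

```bash
python3 k.py
```

```text
t 9.2 pos [459.9 -82.  112.3] F [-0.3  0.3  7.2] gap 0.03273839851525331 j [-0.43  0.37  1.71  0.    1.06 -2.  ]
[[-1.0e+00 -1.0e-04  2.5e-03]
 [-1.0e-04  1.0e+00 -1.0e-03]
 [-2.5e-03 -1.0e-03 -1.0e+00]]
```

Still on the spring at 7.2 N. I'll raise a little more so the pin rides under the plate.

Request:
arm_command([
  [[0, 0, 0, 0, 0, -1.5, 0], [0, 0, 0, 0, 0, -1, 0], [0, 0, 0, 0, 0, 0, 0]],
])

```text
time_s: 9.5
tool_pos: [459.2, -81.7, 113.9]
tcp_rot: [-0.0, 3.142, -0.0]
force: [1.2, 0.1, 2.1]
finger_gap: 0.3
```

```bash
python3 k.py
```

```text
t 9.5 pos [459.2 -81.7 113.9] F [1.2 0.1 2.1] gap 0.3038308939991262 j [-0.43  0.37  1.71 -0.    1.07 -2.  ]
[[-1.e+00 -3.e-04  1.e-04]
 [-3.e-04  1.e+00 -1.e-04]
 [-1.e-04 -1.e-04 -1.e+00]]
```

Request:
arm_command([
  [[0, 0, 0, 0, 0, -1, 0], [0, 0, 0, 0.9, 0.5, 0, 0], [0, 0, 0, 0.9, 0.5, 0, 0], [0, 0, 0, 0.9, 0.5, 0, 0], [0, 0, 0, 0.9, 0.5, 0, 0], [0, 0, 0, 0, 0, 0, 0]],
])

```text
time_s: 10.1
tool_pos: [455.5, -79.6, 114.8]
tcp_rot: [0.0, -3.141, -0.0]
force: [0.1, 1.0, 0.4]
finger_gap: -0.1
```

```bash
python3 k.py; python3 pic.py 6 wrist; python3 w.py pics/wrist6.npy 118.5
```

```text
t 10.1 pos [455.5 -79.6 114.8] F [0.1 1.  0.4] gap -0.10248632152931246 j [-0.43  0.36  1.71  0.    1.07 -2.  ]
[[-1.e+00 -3.e-04 -2.e-04]
 [-3.e-04  1.e+00  1.e-04]
 [ 2.e-04  1.e-04 -1.e+00]]
[ 244  269  144   90 5284]
[464.94760507 -82.66512021] 0.24877649896122206 1.5246158570488326
```

Request:
arm_command([
  [[0, 0, 0, 0.9, 0.5, 0, 0], [0, 0, 0, 0.9, 0.5, 0, 0], [0, 0, 0, 0.9, 0.5, 0, 0], [0, 0, 0, 0, 0, 0, 0]],
])

```text
time_s: 10.55
tool_pos: [453.0, -78.2, 114.9]
tcp_rot: [-0.0, 3.141, -0.0]
force: [0.1, 0.3, -0.1]
finger_gap: -0.2
```

```bash
python3 k.py; python3 pic.py 7 wrist; python3 w.py pics/wrist7.npy 118.5
```

```text
t 10.55 pos [453.  -78.2 114.9] F [ 0.1  0.3 -0.1] gap -0.22832783998907147 j [-0.43  0.36  1.72  0.    1.06 -2.  ]
[[-1.e+00 -2.e-04  4.e-04]
 [-2.e-04  1.e+00 -1.e-04]
 [-4.e-04 -1.e-04 -1.e+00]]
[ 241  275  144   83 4534]
[464.66564086 -82.48046852] 0.4159676214337384 3.979680316940513
```

View pics/wrist7.png

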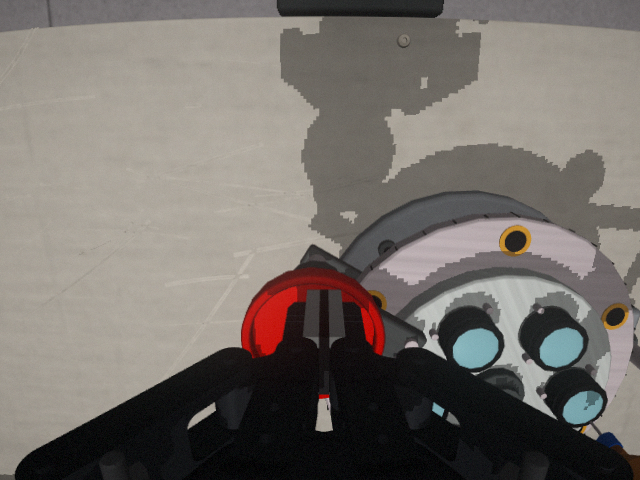

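The tips are nearing the rim's robot-side edge at about (320,290), with no contact force yet. I'll keep pushing gently.

Request:
arm_command([
  [[0, 0, 0, 0.9, 0.5, 0, 0], [0, 0, 0, 0.9, 0.5, 0, 0], [0, 0, 0, 0.9, 0.5, 0, 0], [0, 0, 0, 0.9, 0.5, 0, 0], [0, 0, 0, 0, 0, 0, 0]],
])

```text
time_s: 11.1
tool_pos: [450.0, -76.3, 115.5]
tcp_rot: [-0.0, 3.139, -0.001]
force: [1.2, 0.5, 5.1]
finger_gap: -0.1
```

```bash
python3 k.py; python3 pic.py 8 wrist; python3 w.py pics/wrist8.npy 118.5
```

```text
t 11.1 pos [450.  -76.3 115.5] F [1.2 0.5 5.1] gap -0.06683742075642456 j [-0.43  0.35  1.73  0.    1.06 -2.  ]
[[-1.0e+00 -1.0e-04  2.3e-03]
 [-1.0e-04  1.0e+00 -5.0e-04]
 [-2.3e-03 -5.0e-04 -1.0e+00]]
[ 241  276  144   82 4456]
[462.1953776  -80.47714716] 0.3209632417728617 3.42674428760823
```

View pics/wrist8.png

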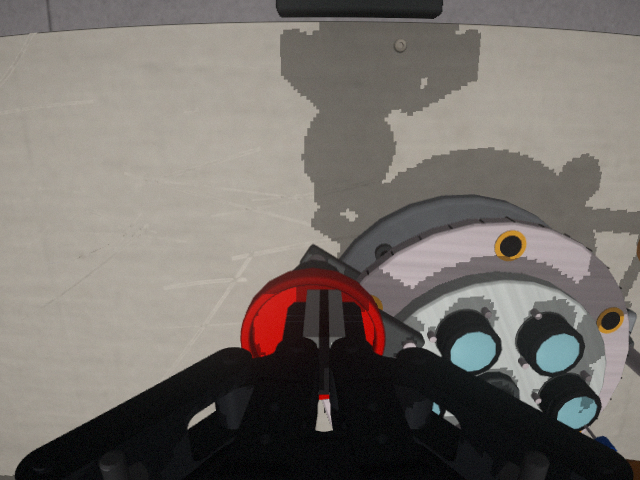

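The upward force jumped to 5 N, so the pin has popped into the hole. Next I lift straight up and let the plunger follow.

Request:
arm_command([
  [[0, 0, 0, 0, 0, -2, 0], [0, 0, 0, 0, 0, -2, 0], [0, 0, 0, 0, 0, -2, 0], [0, 0, 0, 0, 0, -2, 0], [0, 0, 0, 0, 0, 0, 0]],
])

```text
time_s: 11.65
tool_pos: [449.3, -76.1, 123.1]
tcp_rot: [-0.0, 3.141, 0.0]
force: [0.6, 2.7, 5.8]
finger_gap: 0.1
```

```bash
python3 k.py; python3 pic.py 9 wrist; python3 w.py pics/wrist9.npy 130
```

```text
t 11.65 pos [449.3 -76.1 123.1] F [0.6 2.7 5.8] gap 0.14189895408092507 j [-0.43  0.34  1.72  0.    1.08 -2.  ]
[[-1.e+00 -2.e-04  1.e-04]
 [-2.e-04  1.e+00  1.e-04]
 [-1.e-04  1.e-04 -1.e+00]]
[ 241  276  145   82 4437]
[460.09462561 -80.10787857] 0.6526966207764071 4.3883118892353785
```

The plunger followed up to 2–3 mm below the top. I'll lift clear and back away to inspect.

Request:
arm_command([
  [[0, 0, 0, 0, 0, -2, 0], [0, 0, 0, 0, 0, -2, 0], [0, 0, 0, 0, 0, -3, 0], [0, 0, 0, 0, 0, -5, 0], [0, 0, 0, 0, 0, -20, 0], [0, 0, 0, 0, 0, -30, 0], [0, 0, 0, 0, 0, -30, 0], [0, 0, 0, 0, 0, -30, 0], [0, 0, 0, 0, -30, -20, 0], [0, 0, 0, 0, -30, 0, 0], [0, 0, 0, 0, -30, 0, 0], [0, 0, 0, 0, -30, 0, 0], [0, 0, 0, 0, -30, 0, 0], [0, 0, 0, 0, -30, 0, 0], [0, 0, 0, 0, -30, 0, 0], [0, 0, 0, 0, 0, 0, 0], [0, 0, 0, 0, 0, 0, 0]],
])

```text
time_s: 13.4
tool_pos: [449.1, -286.3, 264.6]
tcp_rot: [-0.001, -3.141, -0.001]
force: [0.0, -0.6, -0.5]
finger_gap: -0.0
```

```bash
python3 k.py; python3 pic.py 10 top scene wrist; python3 - <<'E'
from h import *
for i in ("0","10"):
    c=np.load(f"pics/top{i}.npy",allow_pickle=True).item()
    p=c["pixels"].astype(int); b,g,r=p[...,0],p[...,1],p[...,2]
    m=(r>110)&(g<70)&(b<70); m[:,:290]=0;m[:,370:]=0;m[:180]=0;m[270:]=0
    v,u=np.nonzero(m); q=at_z(c,u.mean(),v.mean(),131.5)
    D=c["depth"][v,u]; D=D[(D>0)]
    P=np.array([at_depth(c,a,bb,c["depth"][bb,a])[2] for a,bb in zip(u,v)])
    print(len(u),u.mean(),v.mean(),q,np.degrees(np.arctan2(q[1]-17.05,q[0]-523.8)),np.hypot(q[1]-17.05,q[0]-523.8),"z med",np.median(P))
E
```

```text
t 13.4 pos [ 449.1 -286.3  264.6] F [ 0.  -0.6 -0.5] gap -0.0293269705732356 j [-0.79  0.33  1.28  0.    1.53 -2.36]
[[-1.e+00  8.e-04 -6.e-04]
 [ 8.e-04  1.e+00  7.e-04]
 [ 6.e-04  7.e-04 -1.e+00]]
412 336.72087378640776 203.7742718446602 [574.15417367 -88.79540818 131.5       ] -64.55801631315553 117.21259846849829 z med 126.70537088089975
427 332.59718969555036 251.0655737704918 [458.11725836 -80.80706255 131.5       ] -123.86994853624628 117.856808199096 z med 126.62282835498637
```

View pics/top10.png

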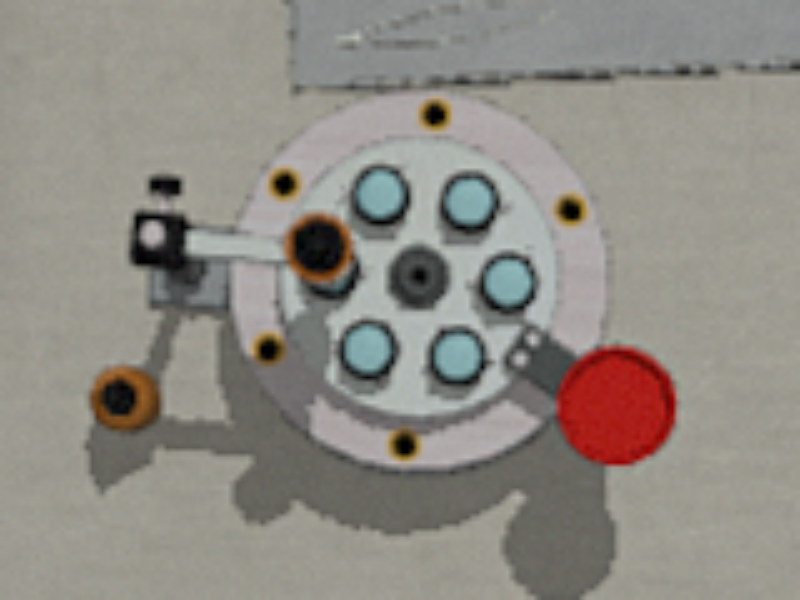

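View pics/scene10.png

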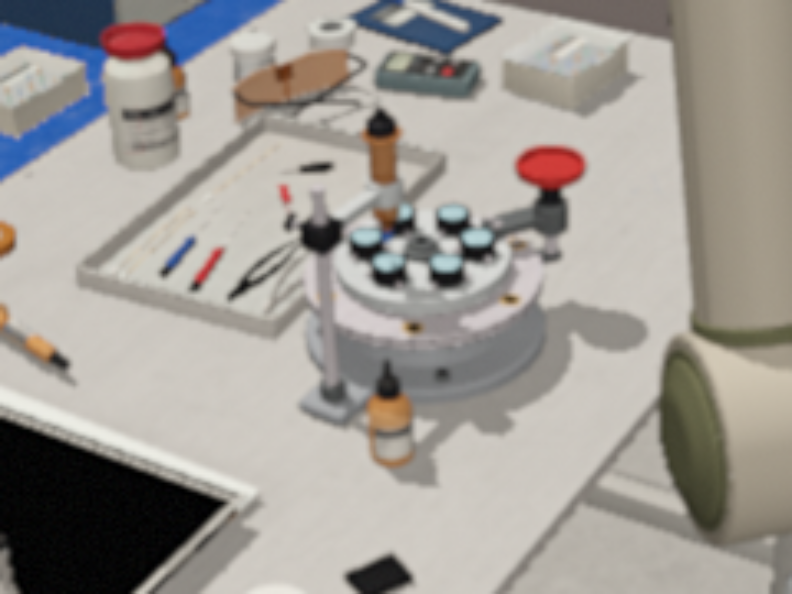

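The dish is at (616,405) in the top crop. It measures −123.9°, against −124.0° for the next hole, at the same height as at the start. All cells are in their nests and the bottle has not moved. Handing in.

```bash
python3 -c "
from workcell import manip
print(manip.hand_in())"
```

```text
the job is handed in; nothing more can be done
None
```

The table is at the next hole clockwise, the pin is in the hole, and the job is handed in. With the fingers shut I pressed the dish down about 19 mm (highest force read about 9 N). I then turned the table about 57° by friction on the dish floor, let the plunger ride up under the plate, and pushed on the rim until the pin popped in. Then I lifted clear and moved the arm away, at 13.4 s on the robot's clock.

- **Table angle:** in the top view the dish measures −123.9°, against −124.0° expected for the next hole. The measured turn from the start picture is 59.3°, which still falls within the 1.4° allowed. The 0.7° difference from 60° is probably in the start reading of the dish, which was about 0.5° off the fitted position.
- **Plunger:** the dish reads 126.6 mm high, against 126.7 mm at the start, so it is fully up.
- **Cells and bystanders:** five cells stand in their nests and the one under the needle is partly hidden by the barrel, with nothing visibly wrong. The bottle and foam block have not visibly moved. I did not check the tape roll, caliper and pen in the final pictures, but the arm never went low near them.
- **Disagreement:** the wrist camera put the dish about 1.5–2 mm from where the top camera did, within the stated calibration.

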